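# Reverse the row of pocket books into the new rack

### The arm

A 6-joint arm with a two-finger parallel gripper is mounted at the origin on the work surface. World frame = base frame: x ahead of the robot, y to its left, z up, the work surface at z = 0. Lengths are in mm, angles in rad, forces in N, time in s.
With the tool pointing down it reaches from about 350 to 875 mm from the base axis. Payload 4.2 kg.
Tool frame: the origin (TCP) lies midway between the tips of the shut fingers; the grasp point (between the pads) lies 19 mm behind it; x points along the fingers, y is the direction in which the jaws open and shut, and the axes are right-handed (so a half turn about x gives the same grasp; the last joint's range is limited). The gripper opens to 85 mm and grips with 20 to 120 N. Pads are 22 mm wide; open, the fingers measure 114 mm over their backs; the gripper's body (76 mm by 85 mm) begins 54 mm behind the grasp point. The pads swing forward as they close: fully open they stand 13 mm farther back than shut.
Start: joints at [1.5, 0.385, 0.008, 0, -1.194, -0.259], TCP at [202.376, 591.306, 197.112] pointing down, gripper open.
Joint ranges: [-3.14, 3.14], [-1.21, 2.06], [-1.07, 1.41], [-3.16, 2.05], [-2.99, -0.16], [-3.1, 3.1]. Speed limits (rad/s): [2.79, 2.79, 3.14, 3.14, 3.14, 3.14].

### API

Orientations are given as a unit quaternion [x, y, z, w].
In Python, from bench import readout, imaging, arm gives the robot as it stands.
- The arm moves only by the tool arm_command, never from a script. Its argument "increments" is a list of rows, each a list of 3 entries, a list of its own where there are three numbers: the turn, a rotation vector about the world's x, y, z in degrees, then the shift along the world's x, y, z in mm, then the closure, from 0 (fully open) to 1 (shut). In form: [[[ax, ay, az], [tx, ty, tz], fingers], ...]. A call has exactly 5 rows; each row is the pose to reach, as a shift and turn from the pose measured when the call began; what a row does not reach only later rows make up. A row lasts 1/10 s, in which the tool goes at most 50 mm and 8.59 degrees, less where a joint would pass 70% of its speed; a pose out of reach is approached as far as the arm can. A call with a gripper value outside its range is refused whole. The fingers move at their own pace and stop on an object; the grip force is fixed at half the most. Time passes only in rows, so rows that repeat a pose let the fingers close, or fill a call up. It gives the time, the measured TCP pose, the force and the opening at its end, in the units of the state.
- readout.read_state(): the state, without advancing time (a new reading comes with each control period).
- imaging.get_image(name): name is "side" or "top"; returns (picture, depth): 420x560x3 uint8, blue, green, red; 420x560 float32, mm along the optical axis (not along the pixel's ray), 0 where there is no reading.
- imaging.camera_info(name): a dict with "vfov" (degrees; the focal length in pixels is half the picture's height over the tangent of half this angle, whatever the lens; pixels are square), "cx", "cy" (the principal point, pixels), "eye" and "rotation" of the camera in the world. Camera axes: x right, y down, z forward; pixel columns grow to the right and rows downward; lengths in mm; the calibration is good to about 2 mm. A picture is of the moment at which its call begins. camera_info takes no time and is no camera call.
- arm.job_done(): hands the job in, once; it reports no verdict.
The state is a dict: "clock": time; "joints": joint angles; "joint_vel": joint speeds; "joint_efforts": joint torques, N m; "position": TCP position; "ee_rot": TCP orientation; "contact_force": force on the tool from outside, world axes, zero at the start; "wrist_torque": the same for the moment, N m; "gripper_width": finger opening in mm.
Only numpy, scipy, OpenCV 4.12 (cv2) and the standard library are available. Lean on these libraries where they do the work, as an engineer would, in place of code of your own. Each camera call takes 0.05 s, during which the arm holds its last target. There are 200 camera calls.

### The job

Move the four pocket books from the oak rack into the white rack, one to a slot and in reverse order, because the row will be read from the other side of the desk: the book at the left end of the oak rack goes into the right-end slot of the white rack, the next one beside it, and so on. Stand each book squarely in the middle of its slot, as deep in as the dividers, and set it down gently. Keep the books upright all the while.

Things in the scene. Friction and masses are not known exactly. Their poses are not given: they have to be found in the camera images.
- oak_rack: Fixed old rack: brown board 175 x 254 mm, 10 mm thick, with five dark dividers (110 x 14 mm, tops 40 mm above the desk) between four slots in a row along y. Slot centres x = 0, y = -90, -30, 30, 90 mm; each 46 mm wide, open at both x ends, floor 10 mm above the desk. Origin: on the desk under the row's centre; x points away from the robot within 0.2 rad, z up. Left or right of the desk's middle.
- white_rack: Fixed new rack, empty at the start: same shape, sizes, slots and axes as the oak rack, but all white and without tabs; on the other side of the desk's middle, turned by up to 0.2 rad on its own. Books stand on its slots' floor, 10 mm above the desk. Between the racks stands a loose white pen pot, 42 mm wide, pens up to 130 mm high: carry books over it.
- red_book: Loose red pocket hardback, standing upright in one of the oak rack's slots: 28 mm thick (its y, the side to grip across), 95 mm deep (its x, the spine at +x), 130 mm high, about 0.22 kg, white pages seen from above between red covers. Origin: centre of its underside; z up.
- blue_book: Loose blue pocket hardback, standing upright in one of the oak rack's slots: 26 mm thick (its y, the side to grip across), 95 mm deep (its x, the spine at +x), 122 mm high, about 0.22 kg, white pages seen from above between blue covers. Origin: centre of its underside; z up.
- green_book: Loose green pocket hardback, standing upright in one of the oak rack's slots: 24 mm thick (its y, the side to grip across), 95 mm deep (its x, the spine at +x), 126 mm high, about 0.22 kg, white pages seen from above between green covers. Origin: centre of its underside; z up.
- yellow_book: Loose yellow pocket hardback, standing upright in one of the oak rack's slots: 27 mm thick (its y, the side to grip across), 95 mm deep (its x, the spine at +x), 118 mm high, about 0.22 kg, white pages seen from above between yellow covers. Origin: centre of its underside; z up.
- red_tab: Small red index tab (block 22 x 36 mm, 30 mm high), fixed on the oak rack's lip at x = +95 mm in front of the slot in which the red book stands at the start; it stays there and so shows the old order. Origin: centre of its underside, axes as the oak rack's.
- blue_tab: Small blue index tab (block 22 x 36 mm, 30 mm high), fixed on the oak rack's lip at x = +95 mm in front of the slot in which the blue book stands at the start; it stays there and so shows the old order. Origin: centre of its underside, axes as the oak rack's.
- green_tab: Small green index tab (block 22 x 36 mm, 30 mm high), fixed on the oak rack's lip at x = +95 mm in front of the slot in which the green book stands at the start; it stays there and so shows the old order. Origin: centre of its underside, axes as the oak rack's.
- yellow_tab: Small yellow index tab (block 22 x 36 mm, 30 mm high), fixed on the oak rack's lip at x = +95 mm in front of the slot in which the yellow book stands at the start; it stays there and so shows the old order. Origin: centre of its underside, axes as the oak rack's.

How it is judged (in metres and radians):
At the end, for the whole second after the job is handed in: Every book stands in the white rack, in the mirrored slot of its tab on the oak rack (tab at y, book at -y): within 13 mm across and 20 mm along the slot, underside within 6 mm of its floor, tilted under 0.1 rad, turned under 0.25 rad, released and at rest (x of red_book in the frame of white_rack between -0.02 and 0.02 m and z of red_book in the frame of white_rack between 0.004 and 0.016 m and angle between each of red_book, blue_book, green_book, yellow_book's own z axis and vertical below 0.1 rad and angle between the y axis of each of red_book, blue_book, green_book, yellow_book and the y axis of white_rack, either way round below 0.25 rad and linear speed of each of red_book, blue_book, green_book, yellow_book below 0.02 m/s and angular speed of each of red_book, blue_book, green_book, yellow_book below 0.1 rad/s and ((y of red_tab in the frame of oak_rack between -0.105 and -0.075 m and y of red_book in the frame of white_rack between 0.077 and 0.103 m) or (y of red_tab in the frame of oak_rack between -0.045 and -0.015 m and y of red_book in the frame of white_rack between 0.017 and 0.043 m) or (y of red_tab in the frame of oak_rack between 0.015 and 0.045 m and y of red_book in the frame of white_rack between -0.043 and -0.017 m) or (y of red_tab in the frame of oak_rack between 0.075 and 0.105 m and y of red_book in the frame of white_rack between -0.103 and -0.077 m)) and x of blue_book in the frame of white_rack between -0.02 and 0.02 m and z of blue_book in the frame of white_rack between 0.004 and 0.016 m and ((y of blue_tab in the frame of oak_rack between -0.105 and -0.075 m and y of blue_book in the frame of white_rack between 0.077 and 0.103 m) or (y of blue_tab in the frame of oak_rack between -0.045 and -0.015 m and y of blue_book in the frame of white_rack between 0.017 and 0.043 m) or (y of blue_tab in the frame of oak_rack between 0.015 and 0.045 m and y of blue_book in the frame of white_rack between -0.043 and -0.017 m) or (y of blue_tab in the frame of oak_rack between 0.075 and 0.105 m and y of blue_book in the frame of white_rack between -0.103 and -0.077 m)) and x of green_book in the frame of white_rack between -0.02 and 0.02 m and z of green_book in the frame of white_rack between 0.004 and 0.016 m and ((y of green_tab in the frame of oak_rack between -0.105 and -0.075 m and y of green_book in the frame of white_rack between 0.077 and 0.103 m) or (y of green_tab in the frame of oak_rack between -0.045 and -0.015 m and y of green_book in the frame of white_rack between 0.017 and 0.043 m) or (y of green_tab in the frame of oak_rack between 0.015 and 0.045 m and y of green_book in the frame of white_rack between -0.043 and -0.017 m) or (y of green_tab in the frame of oak_rack between 0.075 and 0.105 m and y of green_book in the frame of white_rack between -0.103 and -0.077 m)) and x of yellow_book in the frame of white_rack between -0.02 and 0.02 m and z of yellow_book in the frame of white_rack between 0.004 and 0.016 m and ((y of yellow_tab in the frame of oak_rack between -0.105 and -0.075 m and y of yellow_book in the frame of white_rack between 0.077 and 0.103 m) or (y of yellow_tab in the frame of oak_rack between -0.045 and -0.015 m and y of yellow_book in the frame of white_rack between 0.017 and 0.043 m) or (y of yellow_tab in the frame of oak_rack between 0.015 and 0.045 m and y of yellow_book in the frame of white_rack between -0.043 and -0.017 m) or (y of yellow_tab in the frame of oak_rack between 0.075 and 0.105 m and y of yellow_book in the frame of white_rack between -0.103 and -0.077 m))); the robot touches nothing.
It fails at once if a book is tipped over (more than 0.5 rad) (angle between any of red_book, blue_book, green_book, yellow_book's own z axis and vertical above 0.5 rad).
It fails at once if a book is dropped or slammed into the white rack (over 40 N) (contact force between any of red_book, blue_book, green_book, yellow_book and white_rack above 40 N).
It also fails if it takes over 115 s, if anything falls off the work surface, if the arm or the gripper's body presses on something with over 40 N, if the wrist force passes 120 N, or if a joint passes its speed limit or range.

## Working session

There is one attempt and no reset: what is moved stays moved. The work goes in short steps, Python scripts to look and compute and a tool call to move; the robot and the scene stay as the last step left them, time stands still between calls to the robot, and variables do not carry over. Pictures are saved under pics/ and viewed, about 12 in all and at most 16, crops included, and the job is handed in when it is done.

Besides the shell and the picture viewer there is one more tool, called after "Call:" by a JSON object that holds its "op" and its "data", one argument or row to a line. arm_command: Moves the arm, as the interface text tells. Its arguments: {"type":"object","properties":{"increments":{"type":"array","items":{"type":"array"}}},"required":["increments"]}

```bash
mkdir -p pics; ls; cat > h.py <<'E'
import numpy as np, cv2
from bench import readout, imaging, arm
def cam(n):
    i=imaging.camera_info(n); f=210/np.tan(np.radians(i['vfov'])/2)
    return f,i['cx'],i['cy'],np.array(i['eye'],float),np.array(i['rotation'],float)
def cloud(n,d):
    f,cx,cy,e,R=cam(n); v,u=np.mgrid[:d.shape[0],:d.shape[1]]
    p=np.stack([(u-cx)/f*d,(v-cy)/f*d,d],-1)
    return p@R.T+e
def ray(n,u,v,z):
    f,cx,cy,e,R=cam(n); r=R@np.array([(u-cx)/f,(v-cy)/f,1]); return e+r*(z-e[2])/r[2]
E
python3 - <<'E'
from h import *
for n in ('top','side'):
    print(imaging.camera_info(n)); p,d=imaging.get_image(n); cv2.imwrite(f'pics/{n}0.png',p); np.save(f'{n}0.npy',d); print((d==0).mean())
s=readout.read_state(); print(s)
E
```

```text
pics
{'vfov': 56.756700863291634, 'cx': 284.400294596329, 'cy': 212.6338591786671, 'eye': array([502.81811444,  -6.82443038, 842.86281553]), 'rotation': array([-0.70298001,  0.70969277, -0.03994504,  0.02365715])}
0.003707482993197279
{'vfov': 44.365493663920496, 'cx': 283.50636113507136, 'cy': 215.82269973845482, 'eye': array([ 477.39097931, -739.95322618,  759.44298754]), 'rotation': array([ 0.91895685, -0.05040196,  0.0244906 , -0.39035645])}
0.004162414965986395
{'clock': 0.1, 'joints': array([ 1.49958595e+00,  3.85506684e-01,  6.78726548e-03, -4.32486368e-04,
       -1.19402071e+00, -2.58626453e-01]), 'joint_vel': array([ 8.62395366e-05,  3.58042638e-04,  1.75131993e-03,  1.00627197e-04,
       -4.36532931e-04,  3.83735249e-04]), 'joint_efforts': array([-7.12138444e-04, -3.93319058e+01,  1.88930243e+01,  4.19802859e+00,
       -2.55598388e-03,  6.71177375e-06]), 'position': array([202.2122962 , 590.76847557, 196.12480404]), 'ee_rot': array([-0.69742578,  0.11684013,  0.69758017,  0.11544508]), 'contact_force': array([-0.02140433, -0.07634274,  0.0377675 ]), 'wrist_torque': array([0.00328952, 0.04133952, 0.00389089]), 'gripper_width': 85.52999227914755}
```

View pictures.

```bash
sed -i "s/np.array(i\['rotation'\],float)/Rotation.from_quat(i['rotation']).as_matrix()/; 1a from scipy.spatial.transform import Rotation" h.py; head -8 h.py
```

```text
import numpy as np, cv2
from scipy.spatial.transform import Rotation
from bench import readout, imaging, arm
def cam(n):
    i=imaging.camera_info(n); f=210/np.tan(np.radians(i['vfov'])/2)
    return f,i['cx'],i['cy'],np.array(i['eye'],float),Rotation.from_quat(i['rotation']).as_matrix()
def cloud(n,d):
    f,cx,cy,e,R=cam(n); v,u=np.mgrid[:d.shape[0],:d.shape[1]]
```

View pics/top0.png

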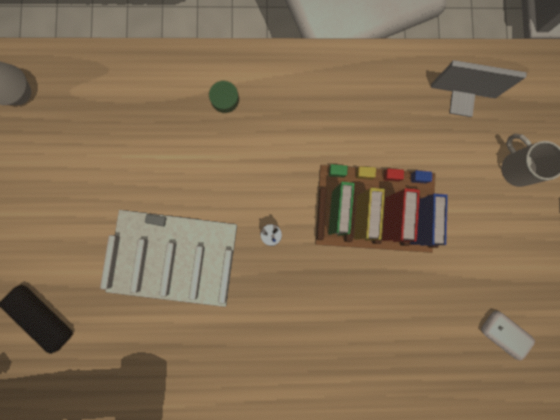

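View pics/side0.png

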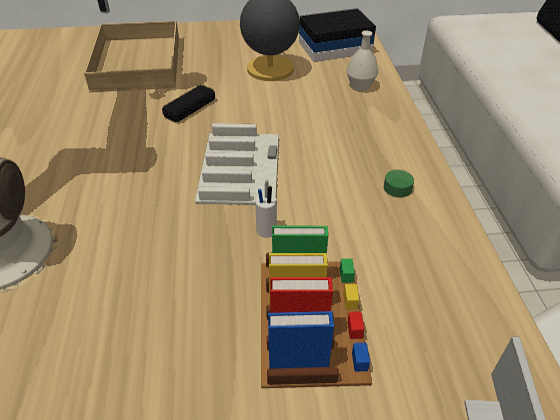

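```bash
cat >> h.py <<'E'
def rects(mask,amin=30):
    n,l,s,c=cv2.connectedComponentsWithStats(mask.astype(np.uint8)); return [(l==i) for i in range(1,n) if s[i,4]>=amin]
def fitrect(P):
    (c,sz,a)=cv2.minAreaRect(P[:,:2].astype(np.float32)); b=cv2.boxPoints((c,sz,a))
    e=[b[1]-b[0],b[2]-b[1]]; L=max(e,key=np.linalg.norm); 
    if L[0]<0: L=-L
    return np.array(c),sorted(sz),np.degrees(np.arctan2(L[1],L[0]))
E
python3 - <<'E'
from h import *
p=cv2.imread('pics/top0.png'); d=np.load('top0.npy'); C=cloud('top',d); z=C[...,2]
# desk check
print('desk z', np.median(z[330:400,200:450]), z[330:400,200:450].std())
print('WHITE divs')
for m in rects((z>33)&(z<47)&(C[...,1]>80)&(C[...,0]<560)&(C[...,0]>250),15):
    v,u=np.nonzero(m); c,s,a=fitrect(C[m]); print(u.mean().round(),v.mean().round(),c.round(1),np.round(s,1),a.round(2),C[m][:,2].mean().round(1),m.sum())
print('OAK divs')
for m in rects((z>30)&(z<47)&(C[...,1]<-20)&(C[...,1]>-400)&(C[...,0]<650)&(C[...,0]>350),15):
    v,u=np.nonzero(m); c,s,a=fitrect(C[m]); print(u.mean().round(),v.mean().round(),c.round(1),np.round(s,1),a.round(2),C[m][:,2].mean().round(1),m.sum())
print('TALL')
for m in rects((z>100)&(z<150)&(C[...,1]<60)&(C[...,1]>-400)&(C[...,0]<650)&(C[...,0]>350),15):
    v,u=np.nonzero(m); c,s,a=fitrect(C[m]); print(u.mean().round(),v.mean().round(),c.round(1),np.round(s,1),a.round(2),np.median(C[m][:,2]).round(1),m.sum(),np.median(p[m],0))
h=cv2.cvtColor(p,cv2.COLOR_BGR2HSV)
W=(h[...,1]<60)&(h[...,2]>90); W[:, :95]=0; W[:, 245:]=0;W[:200]=0;W[310:]=0
m=max(rects(W),key=lambda x:x.sum()); print('board',fitrect(C[m&(abs(z-10)<6)]),m.sum())
m=(abs(z-18)<5)&(C[...,1]>80)&(C[...,1]<400)&(C[...,0]<560)&(C[...,0]>350)
for m in rects(m,15): print('grey?',C[m].mean(0).round(),m.sum(),fitrect(C[m]))
E
```

```text
desk z 0.3148651162232454 52.05462409147135
WHITE divs
108.0 262.0 [479.1 335.1] [ 15.5 108.8] -7.15 38.9 422
137.0 266.0 [470.3 275.9] [ 15.1 109. ] -7.74 39.3 406
166.0 269.0 [462.5 216.7] [ 15.2 110. ] -7.12 39.2 396
196.0 273.0 [454.9 157. ] [ 14.3 108.6] -7.93 39.4 390
225.0 276.0 [446.9  97.8] [ 14.3 109.6] -7.71 39.4 384
32.0 320.0 [364.4 482.7] [ 53.7 148.3] 46.8 35.7 1711
OAK divs
395.0 178.0 [ 647.  -259.1] [ 4.1 34.3] 87.77 37.9 47
423.0 179.0 [ 645.4 -319. ] [ 9.3 35.2] 86.99 38.6 84
321.0 213.0 [ 574.2 -103.5] [ 14.3 109.6] -4.69 39.4 366
331.0 213.0 [ 576.5 -123.6] [ 3.3 93.1] -4.32 39.1 48
351.0 223.0 [ 568.6 -164.5] [ 13.5 108.4] -6.91 39.4 155
358.0 217.0 [ 566.1 -179.3] [ 2.5 94. ] -4.78 38.3 78
387.0 219.0 [ 563.4 -239.6] [ 1.6 94.4] -6.3 38.4 100
378.0 241.0 [ 517.3 -222.1] [12.4 21.3] -48.54 38.6 34
406.0 243.0 [ 509.8 -277.5] [ 8.3 12.3] 89.27 38.9 33
434.0 246.0 [ 503.  -338.3] [ 4.2 14.2] 89.31 37.7 24
TALL
344.0 207.0 [ 576.1 -135.4] [24.7 94.8] -6.27 133.0 802 [ 96. 122. 109.]
374.0 213.0 [ 565.2 -192.1] [28. 95.] -6.44 125.0 891 [ 98. 133. 147.]
407.0 214.0
[... 192 characters left out ...]
6. 82.]
264.0 232.0 [531.9  14.5] [5.8 8.2] 66.23 121.3 18 [ 92.   98.5 104.5]
board (array([484.58032227, 213.28147888]), [175.2296600341797, 253.0952606201172], np.float32(82.326256)) 9952
grey? [557. 243.  21.] 48 (array([556.31536865, 247.13063049]), [6.383703231811523, 39.114200592041016], np.float32(89.39631))
grey? [477. 329.  18.] 96 (array([477.81744385, 328.66760254]), [2.487889528274536, 106.96614074707031], np.float32(-7.863359))
grey? [469. 270.  18.] 77 (array([468.83728027, 269.99169922]), [3.0747015476226807, 111.04322814941406], np.float32(-7.3055))
grey? [462. 210.  18.] 68 (array([462.14022827, 209.04685974]), [3.1709485054016113, 106.36280822753906], np.float32(-7.37338))
```

```bash
cat >> h.py <<'E'
def st(tag=''):
    s=readout.read_state(); R=Rotation.from_quat(s['ee_rot']).as_matrix(); y=R[:,1]
    yaw=(np.degrees(np.arctan2(y[1],y[0]))) # jaw dir
    print(tag,'t',round(s['clock'],2),'pos',s['position'].round(1),'x',R[:,0].round(3),'jaw az',round(yaw,2),'F',s['contact_force'].round(1),'w',round(s['gripper_width'],1),'j',s['joints'].round(2)); return s
E
python3 - <<'E'
from h import *
st()
p=cv2.imread('pics/top0.png'); d=np.load('top0.npy'); C=cloud('top',d); z=C[...,2]; h=cv2.cvtColor(p,cv2.COLOR_BGR2HSV)
reg=(C[...,0]>480)&(C[...,0]<670)&(C[...,1]<-80)&(C[...,1]>-370)&(h[...,1]>120)
for n,lo,hi in (('red',0,6),('yel',22,34),('green',50,85),('blue',105,130)):
    H=(h[...,0]>=lo)&(h[...,0]<=hi)&reg&(z>28)&(z<42)&(C[...,0]>615)
    print(n,C[H].mean(0).round(1),H.sum())
a=np.radians(-7.73);R=np.array([[np.cos(a),-np.sin(a)],[np.sin(a),np.cos(a)]]);c=np.array([462.76,216.5])
for y in (-90,-30,30,90): print(y,(c+R@[0,y]).round(1))
E
```

```text
t 0.1 pos [202.2 590.8 196.1] x [-0.001 -0.002 -1.   ] jaw az -108.91 F [-0.  -0.1  0. ] w 85.5 j [ 1.5   0.39  0.01 -0.   -1.19 -0.26]
red [ 655.3 -258.6   38.7] 174
yel [ 659.4 -200.1   39.4] 144
green [nan nan nan] 0
blue [ 650.2 -318.5   39.6] 118
-90 [450.7 127.3]
-30 [458.7 186.8]
30 [466.8 246.2]
90 [474.9 305.7]<stdin>:7: RuntimeWarning: Mean of empty slice.
  ret = um.true_divide(
```

Call:
{"op": "arm_command", "data": {
  "increments": [
    [[0,0,1],[19,-36,10],0.3],
    [[0,0,2],[38,-72,20],0.42],
    [[0,0,3],[56,-108,30],0.42],
    [[0,0,4],[75,-144,40],0.42],
    [[0,0,5],[93,-180,45],0.42]
  ]
}}

```text
clock: 0.6
position: [295.8, 409.4, 241.7]
ee_rot: [0.702, -0.086, -0.702, -0.085]
contact_force: [0.3, -0.2, 0.3]
gripper_width: 49.6
```

Call:
{"op": "arm_command", "data": {
  "increments": [
    [[0,0,1],[19,-36,0],0.42],
    [[0,0,2],[38,-72,0],0.42],
    [[0,0,3],[56,-108,0],0.42],
    [[0,0,3],[75,-144,0],0.42],
    [[0,0,3],[93,-180,0],0.42]
  ]
}}

```text
clock: 1.1
position: [389.0, 227.6, 241.5]
ee_rot: [-0.704, 0.067, 0.704, 0.066]
contact_force: [0.7, 1.3, 0.6]
gripper_width: 49.7
```

Call:
{"op": "arm_command", "data": {
  "increments": [
    [[0,0,1],[19,-36,0],0.42],
    [[0,0,2],[38,-72,0],0.42],
    [[0,0,3],[56,-108,0],0.42],
    [[0,0,3],[75,-144,0],0.42],
    [[0,0,3],[93,-180,0],0.42]
  ]
}}

```text
clock: 1.6
position: [482.2, 46.0, 241.3]
ee_rot: [-0.705, 0.049, 0.706, 0.048]
contact_force: [0.7, 0.8, -0.1]
gripper_width: 49.3
```

Call:
{"op": "arm_command", "data": {
  "increments": [
    [[0,0,1],[24,-45,0],0.42],
    [[0,0,1.6],[48,-90,0],0.42],
    [[0,0,1.6],[71,-135,0],0.42],
    [[0,0,1.6],[94,-181,0],0.42],
    [[0,0,1.6],[94,-181,0],0.42]
  ]
}}

```text
clock: 2.1
position: [577.2, -139.3, 239.4]
ee_rot: [-0.705, 0.041, 0.707, 0.04]
contact_force: [-0.8, -0.1, -0.9]
gripper_width: 49.8
```

```bash
python3 - <<'E'
from h import *
st()
p,d=imaging.get_image('side'); cv2.imwrite('pics/s1.png',p)
E
```

```text
t 2.1 pos [ 577.2 -139.3  239.4] x [-0.003 -0.002 -1.   ] jaw az -96.55 F [-0.8 -0.1 -0.9] w 49.8 j [ 0.04  0.31 -0.    0.   -1.27  1.42]
```

View pics/s1.png

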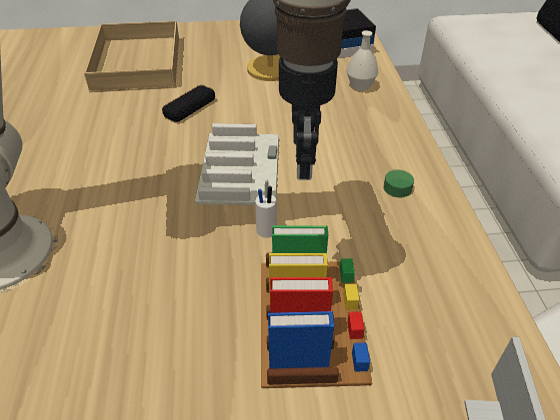

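```bash
python3 - <<'E'
from h import *
f,cx,cy,e,R=cam('side')
for q in ([577.2,-139.3,239.4],[576,-135,136]):
    c=R.T@(np.array(q)-e); print(q,(f*c[0]/c[2]+cx).round(),(f*c[1]/c[2]+cy).round())
p,d=imaging.get_image('top'); C=cloud('top',d); z=C[...,2]; cv2.imwrite('pics/t1.png',p)
m=(z>215)&(z<300)&(C[...,0]>400)&(C[...,0]<700); print(m.sum(),C[m].mean(0),C[m].min(0),C[m].max(0))
E
```

```text
[577.2, -139.3, 239.4] 302.0 185.0
[576, -135, 136] 299.0 230.0<stdin>:6: RuntimeWarning: Mean of empty slice.
  ret = um.true_divide(
Traceback (most recent call last):
ValueError: zero-size array to reduction operation minimum which has no identity
```

View pics/t1.png

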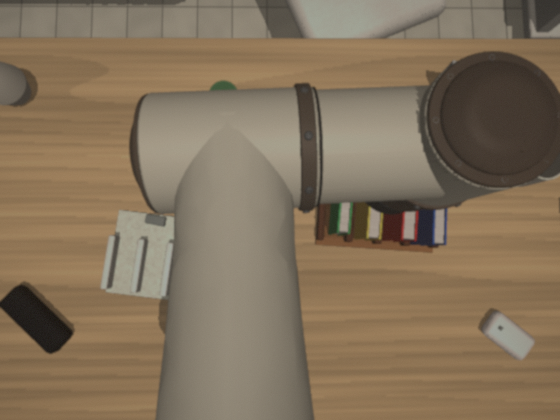

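Call:
{"op": "arm_command", "data": {
  "increments": [
    [[0,0,0.2],[-1,4,-20],0.42],
    [[0,0,0.2],[-1,4,-40],0.42],
    [[0,0,0.2],[-1,4,-60],0.42],
    [[0,0,0.2],[-1,4,-80],0.42],
    [[0,0,0.2],[-1,4,-84],0.42]
  ]
}}

```text
clock: 2.7
position: [572.7, -130.6, 153.6]
ee_rot: [-0.703, 0.038, 0.709, 0.037]
contact_force: [-0.6, -0.6, -0.4]
gripper_width: 49.9
```

```bash
python3 - <<'E'
from h import *
st()
p,d=imaging.get_image('side'); cv2.imwrite('pics/s2.png',cv2.resize(p[130:330,200:400],None,fx=3,fy=3))
E
```

```text
t 2.7 pos [ 572.7 -130.6  153.6] x [-0.008 -0.    -1.   ] jaw az -96.11 F [-0.6 -0.6 -0.4] w 49.9 j [ 0.05  0.36 -0.14 -0.   -1.07  1.41]
```

View pics/s2.png

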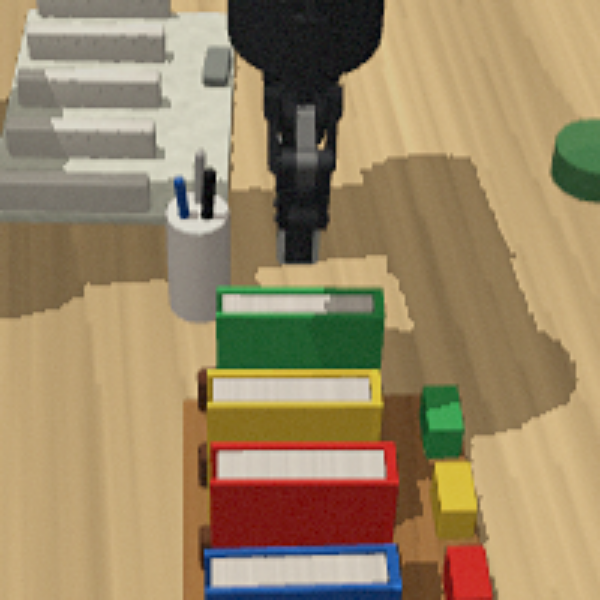

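```bash
python3 - <<'E'
from h import *
st()
E
```

```text
t 2.75 pos [ 573.5 -130.9  154.4] x [-0.007 -0.001 -1.   ] jaw az -96.1 F [-0.3 -0.8 -0.5] w 49.4 j [ 0.05  0.36 -0.14  0.   -1.07  1.41]
```

Call:
{"op": "arm_command", "data": {
  "increments": [
    [[0,0,0],[3,-4,0],0.42],
    [[0,0,0],[3,-4,0],0.42],
    [[0,0,0],[3,-4,-3],0.42],
    [[0,0,0],[3,-4,-8],0.42],
    [[0,0,0],[3,-4,-8],0.42]
  ]
}}

```text
clock: 3.25
position: [575.9, -134.9, 145.7]
ee_rot: [-0.703, 0.038, 0.709, 0.037]
contact_force: [-0.2, 0.6, -0.3]
gripper_width: 49.5
```

Call:
{"op": "arm_command", "data": {
  "increments": [
    [[0,0,0],[0,0,-14],0.42],
    [[0,0,0],[0,0,-28],0.42],
    [[0,0,0],[0,0,-42],0.42],
    [[0,0,0],[0,0,-56],0.42],
    [[0,0,0],[0,0,-63],0.42]
  ]
}}

```text
clock: 3.75
position: [575.1, -134.9, 81.4]
ee_rot: [-0.703, 0.038, 0.71, 0.038]
contact_force: [-0.1, -0.4, -0.6]
gripper_width: 49.1
```

Call:
{"op": "arm_command", "data": {
  "increments": [
    [[0,0,0],[0,0,0],0.6],
    [[0,0,0],[0,0,0],0.8],
    [[0,0,0],[0,0,0],1],
    [[0,0,0],[0,0,0],1],
    [[0,0,0],[0,0,0],1]
  ]
}}

```text
clock: 4.25
position: [575.3, -134.9, 81.6]
ee_rot: [-0.703, 0.038, 0.709, 0.038]
contact_force: [0.9, 1.0, -1.0]
gripper_width: 22.7
```

Call:
{"op": "arm_command", "data": {
  "increments": [
    [[0,0,0],[0,0,5],1],
    [[0,0,0],[0,0,15],1],
    [[0,0,0],[0,0,30],1],
    [[0,0,0],[0,0,50],1],
    [[0,0,0],[0,0,65],1]
  ]
}}

```text
clock: 4.75
position: [575.8, -135.0, 148.7]
ee_rot: [-0.703, 0.038, 0.709, 0.037]
contact_force: [-0.3, 0.3, -2.5]
gripper_width: 22.6
```

Call:
{"op": "arm_command", "data": {
  "increments": [
    [[0,0,0],[0,0,20],1],
    [[0,0,0],[0,0,45],1],
    [[0,0,0],[0,0,70],1],
    [[0,0,0],[0,0,95],1],
    [[0,0,0],[0,0,103],1]
  ]
}}

```text
clock: 5.25
position: [577.1, -135.3, 255.8]
ee_rot: [-0.706, 0.038, 0.706, 0.037]
contact_force: [0.3, -0.2, -2.2]
gripper_width: 22.7
```

```bash
python3 - <<'E'
from h import *
p,d=imaging.get_image('side'); st(); cv2.imwrite('pics/s3.png',p[60:400,150:450])
E
```

```text
t 5.3 pos [ 577.  -135.2  255.4] x [-0.001 -0.001 -1.   ] jaw az -96.12 F [ 0.3 -0.2 -1.4] w 22.7 j [ 0.04  0.3   0.02  0.   -1.3   1.42]
```

View pics/s3.png

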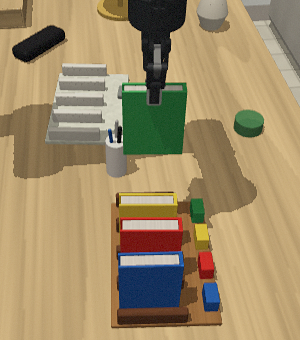

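Call:
{"op": "arm_command", "data": {
  "increments": [
    [[0,0,-0.4],[-8,16,0],1],
    [[0,0,-0.8],[-22,46,0],1],
    [[0,0,-1.2],[-37,77,0],1],
    [[0,0,-1.6],[-52,108,0],1],
    [[0,0,-1.6],[-67,139,0],1]
  ]
}}

```text
clock: 5.8
position: [508.4, 4.7, 254.0]
ee_rot: [-0.704, 0.048, 0.707, 0.047]
contact_force: [0.6, 0.8, -2.7]
gripper_width: 22.8
```

Call:
{"op": "arm_command", "data": {
  "increments": [
    [[0,0,0],[-15,31,0],1],
    [[0,0,0],[-30,62,0],1],
    [[0,0,0],[-45,93,0],1],
    [[0,0,0],[-55,115,0],1],
    [[0,0,0],[-60,124,0],1]
  ]
}}

```text
clock: 6.3
position: [446.9, 130.0, 253.0]
ee_rot: [-0.704, 0.048, 0.708, 0.046]
contact_force: [0.4, -0.3, -1.8]
gripper_width: 22.7
```

Call:
{"op": "arm_command", "data": {
  "increments": [
    [[0,0,0],[0,0,0],1],
    [[0,0,0],[0,0,-5],1],
    [[0,0,0],[0,0,-10],1],
    [[0,0,0],[0,0,-10],1],
    [[0,0,0],[0,0,-10],1]
  ]
}}

```text
clock: 6.8
position: [447.0, 129.2, 242.6]
ee_rot: [-0.703, 0.048, 0.708, 0.047]
contact_force: [0.1, -0.2, -2.6]
gripper_width: 22.7
```

```bash
python3 - <<'E'
from h import *
st()
E
```

```text
t 6.8 pos [447.  129.2 242.6] x [-0.007 -0.002 -1.   ] jaw az -97.71 F [ 0.1 -0.2 -2.6] w 22.7 j [ 0.63  0.08 -0.28 -0.   -1.22  0.81]
```

Call:
{"op": "arm_command", "data": {
  "increments": [
    [[0,0,0],[3,-2,-15],1],
    [[0,0,0],[3,-2,-40],1],
    [[0,0,0],[3,-2,-65],1],
    [[0,0,0],[3,-2,-90],1],
    [[0,0,0],[3,-2,-107],1]
  ]
}}

```text
clock: 7.3
position: [449.6, 126.6, 134.2]
ee_rot: [-0.703, 0.049, 0.708, 0.047]
contact_force: [-1.1, -0.0, -3.3]
gripper_width: 22.8
```

Call:
{"op": "arm_command", "data": {
  "increments": [
    [[0,0,0],[0,0,0],1],
    [[0,0,0],[0,0,0],1],
    [[0,0,0],[0,0,-5],1],
    [[0,0,0],[0,0,-8],1],
    [[0,0,0],[0,0,-8],1]
  ]
}}

```text
clock: 7.8
position: [449.6, 126.5, 126.3]
ee_rot: [-0.703, 0.049, 0.708, 0.047]
contact_force: [0.1, -0.0, -3.0]
gripper_width: 22.6
```

```bash
python3 - <<'E'
from h import *
p,d=imaging.get_image('side'); st(); cv2.imwrite('pics/s4.png',cv2.resize(p[60:260,150:400],None,fx=2.5,fy=2.5))
E
```

```text
t 7.85 pos [449.7 126.6 126.4] x [-0.008 -0.003 -1.   ] jaw az -97.75 F [-0.5 -0.4 -3.2] w 22.7 j [ 0.62  0.19 -0.46 -0.   -0.92  0.82]
```

View pics/s4.png

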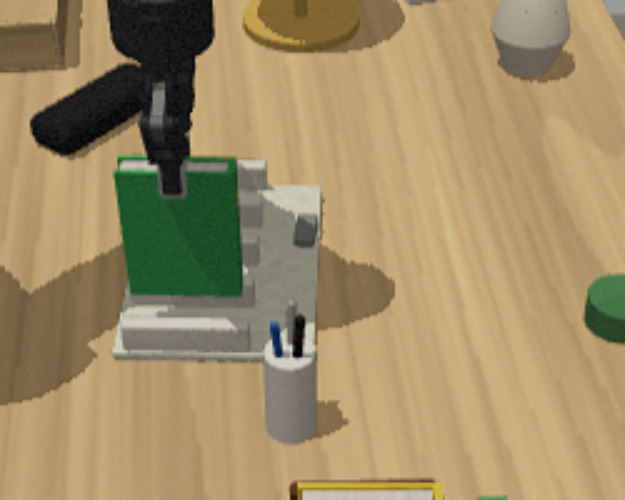

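Call:
{"op": "arm_command", "data": {
  "increments": [
    [[0,0,0],[0,1,-8],1],
    [[0,0,0],[0,1,-16],1],
    [[0,0,0],[0,1,-24],1],
    [[0,0,0],[0,1,-32],1],
    [[0,0,0],[0,1,-38],1]
  ]
}}

```text
clock: 8.35
position: [449.4, 127.4, 87.3]
ee_rot: [-0.703, 0.049, 0.708, 0.046]
contact_force: [0.5, -1.1, -2.5]
gripper_width: 22.8
```

Call:
{"op": "arm_command", "data": {
  "increments": [
    [[0,0,0],[0,0,-1],1],
    [[0,0,0],[0,0,-2],1],
    [[0,0,0],[0,0,-3],1],
    [[0,0,0],[0,0,-4],1],
    [[0,0,0],[0,0,-4],1]
  ]
}}

```text
clock: 8.85
position: [449.4, 127.4, 83.4]
ee_rot: [-0.703, 0.049, 0.708, 0.046]
contact_force: [0.1, 0.5, -3.1]
gripper_width: 22.6
```

Call:
{"op": "arm_command", "data": {
  "increments": [
    [[0,0,0],[0,0,-0.5],1],
    [[0,0,0],[0,0,-1],1],
    [[0,0,0],[0,0,-1.5],1],
    [[0,0,0],[0,0,-1.5],1],
    [[0,0,0],[0,0,-1.5],1]
  ]
}}

```text
clock: 9.35
position: [449.4, 127.4, 81.9]
ee_rot: [-0.703, 0.049, 0.708, 0.046]
contact_force: [0.2, 0.3, -2.4]
gripper_width: 22.6
```

Call:
{"op": "arm_command", "data": {
  "increments": [
    [[0,0,0],[0,0,-0.5],1],
    [[0,0,0],[0,0,-1],1],
    [[0,0,0],[0,0,-1],1],
    [[0,0,0],[0,0,-1],1],
    [[0,0,0],[0,0,-1],1]
  ]
}}

```text
clock: 9.85
position: [449.8, 127.5, 81.6]
ee_rot: [-0.703, 0.049, 0.708, 0.046]
contact_force: [-1.5, -1.0, 6.1]
gripper_width: 22.7
```

Call:
{"op": "arm_command", "data": {
  "increments": [
    [[0,0,0],[0,0,0],0.66],
    [[0,0,0],[0,0,0],0.55],
    [[0,0,0],[0,0,0],0.42],
    [[0,0,0],[0,0,0],0.42],
    [[0,0,0],[0,0,0],0.42]
  ]
}}

```text
clock: 10.35
position: [449.8, 127.5, 81.5]
ee_rot: [-0.703, 0.049, 0.708, 0.046]
contact_force: [0.9, -1.2, 0.7]
gripper_width: 49.6
```

Call:
{"op": "arm_command", "data": {
  "increments": [
    [[0,0,0],[0,0,10],0.42],
    [[0,0,0],[0,0,30],0.42],
    [[0,0,0],[0,0,60],0.42],
    [[0,0,0],[0,0,85],0.42],
    [[0,0,0],[0,0,100],0.42]
  ]
}}

```text
clock: 10.85
position: [450.8, 127.9, 184.5]
ee_rot: [-0.704, 0.048, 0.707, 0.047]
contact_force: [0.3, -0.3, -0.2]
gripper_width: 49.7
```

```bash
python3 - <<'E'
from h import *
p,d=imaging.get_image('side'); st(); cv2.imwrite('pics/s5.png',cv2.resize(p[60:380,150:400],None,fx=1.8,fy=1.8))
E
```

```text
t 10.9 pos [452.  128.4 186.3] x [-0.  0. -1.] jaw az -97.69 F [0.9 0.9 2.1] w 49.3 j [ 0.62  0.13 -0.37 -0.   -1.07  0.81]
```

View pics/s5.png

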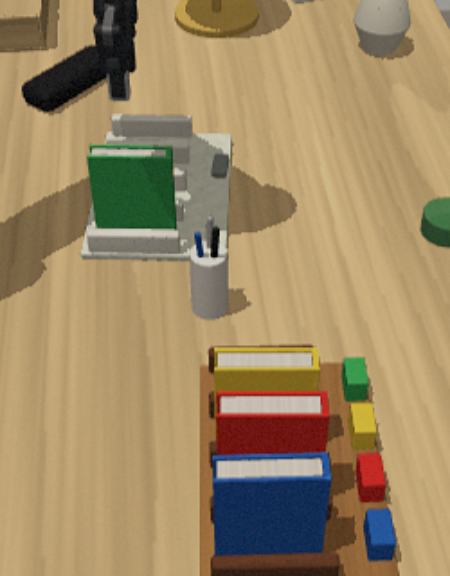

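Call:
{"op": "arm_command", "data": {
  "increments": [
    [[0,0,0.3],[6,-18,10],0.42],
    [[0,0,0.6],[18,-52,20],0.42],
    [[0,0,0.9],[31,-90,25],0.42],
    [[0,0,1.3],[46,-130,25],0.42],
    [[0,0,1.3],[60,-170,25],0.42]
  ]
}}

```text
clock: 11.4
position: [512.4, -43.0, 211.7]
ee_rot: [0.706, -0.039, -0.706, -0.039]
contact_force: [0.1, 0.3, 0.1]
gripper_width: 49.6
```

Call:
{"op": "arm_command", "data": {
  "increments": [
    [[0,0,0],[14,-40,0],0.42],
    [[0,0,0],[28,-80,0],0.42],
    [[0,0,0],[40,-114,0],0.42],
    [[0,0,0],[50,-140,0],0.42],
    [[0,0,0],[53,-150,0],0.42]
  ]
}}

```text
clock: 11.9
position: [565.6, -195.3, 210.8]
ee_rot: [-0.706, 0.04, 0.706, 0.04]
contact_force: [-0.3, 0.4, 0.1]
gripper_width: 49.5
```

Call:
{"op": "arm_command", "data": {
  "increments": [
    [[0,0,0],[0,0,0],0.42],
    [[0,0,0],[0,0,-20],0.42],
    [[0,0,0],[0,0,-40],0.42],
    [[0,0,0],[0,0,-55],0.42],
    [[0,0,0],[0,0,-55],0.42]
  ]
}}

```text
clock: 12.4
position: [563.6, -193.6, 153.6]
ee_rot: [-0.704, 0.039, 0.708, 0.04]
contact_force: [0.6, -0.5, 0.4]
gripper_width: 49.6
```

```bash
python3 - <<'E'
from h import *
st()
E
```

```text
t 12.4 pos [ 563.6 -193.6  153.6] x [-0.006  0.002 -1.   ] jaw az -96.45 F [ 0.6 -0.5  0.4] w 49.6 j [-0.06  0.37 -0.12 -0.   -1.08  1.52]
```

Call:
{"op": "arm_command", "data": {
  "increments": [
    [[0,0,0],[1.5,1.5,-2],0.42],
    [[0,0,0],[1.5,1.5,-8],0.42],
    [[0,0,0],[1.5,1.5,-20],0.42],
    [[0,0,0],[1.5,1.5,-34],0.42],
    [[0,0,0],[1.5,1.5,-48],0.42]
  ]
}}

```text
clock: 12.9
position: [565.0, -192.0, 104.8]
ee_rot: [-0.704, 0.039, 0.708, 0.04]
contact_force: [-0.4, 0.9, 0.3]
gripper_width: 49.8
```

Call:
{"op": "arm_command", "data": {
  "increments": [
    [[0,0,0],[0,0,-12],0.42],
    [[0,0,0],[0,0,-24],0.42],
    [[0,0,0],[0,0,-27],0.42],
    [[0,0,0],[0,0,-27],0.42],
    [[0,0,0],[0,0,-27],0.42]
  ]
}}

```text
clock: 13.4
position: [565.5, -192.1, 78.3]
ee_rot: [-0.704, 0.039, 0.708, 0.04]
contact_force: [0.4, -0.4, -0.2]
gripper_width: 49.6
```

Call:
{"op": "arm_command", "data": {
  "increments": [
    [[0,0,0],[0,0,0],0.6],
    [[0,0,0],[0,0,0],0.8],
    [[0,0,0],[0,0,0],1],
    [[0,0,0],[0,0,0],1],
    [[0,0,0],[0,0,0],1]
  ]
}}

```text
clock: 13.9
position: [566.4, -192.3, 79.4]
ee_rot: [-0.705, 0.039, 0.707, 0.04]
contact_force: [0.1, 1.2, 5.9]
gripper_width: 25.6
```

Call:
{"op": "arm_command", "data": {
  "increments": [
    [[0,0,0],[0,0,5],1],
    [[0,0,0],[0,0,15],1],
    [[0,0,0],[0,0,30],1],
    [[0,0,0],[0,0,50],1],
    [[0,0,0],[0,0,65],1]
  ]
}}

```text
clock: 14.4
position: [566.1, -192.3, 145.3]
ee_rot: [-0.705, 0.039, 0.707, 0.04]
contact_force: [0.1, -0.3, -1.7]
gripper_width: 25.5
```

Call:
{"op": "arm_command", "data": {
  "increments": [
    [[0,0,0],[0,0,20],1],
    [[0,0,0],[0,0,45],1],
    [[0,0,0],[0,0,70],1],
    [[0,0,0],[0,0,95],1],
    [[0,0,0],[0,0,103],1]
  ]
}}

```text
clock: 14.9
position: [567.0, -192.6, 251.3]
ee_rot: [0.707, -0.04, -0.705, -0.04]
contact_force: [0.5, -0.6, -2.6]
gripper_width: 25.7
```

Call:
{"op": "arm_command", "data": {
  "increments": [
    [[0,0,-0.3],[-4,16,0],1],
    [[0,0,-0.6],[-13,46,0],1],
    [[0,0,-0.9],[-22,80,0],1],
    [[0,0,-1.2],[-32,115,0],1],
    [[0,0,-1.2],[-42,150,0],1]
  ]
}}

```text
clock: 15.4
position: [523.5, -41.5, 249.9]
ee_rot: [-0.705, 0.047, 0.706, 0.048]
contact_force: [0.2, -0.3, -2.0]
gripper_width: 25.3
```

Call:
{"op": "arm_command", "data": {
  "increments": [
    [[0,0,0],[-10,36,0],1],
    [[0,0,0],[-20,72,0],1],
    [[0,0,0],[-30,108,0],1],
    [[0,0,0],[-40,144,0],1],
    [[0,0,0],[-48,172,0],1]
  ]
}}

```text
clock: 15.9
position: [473.9, 132.0, 248.9]
ee_rot: [-0.704, 0.047, 0.707, 0.047]
contact_force: [0.5, 0.1, -1.9]
gripper_width: 25.1
```

```bash
python3 - <<'E'
from h import *
st()
E
```

```text
t 15.9 pos [473.9 132.  248.9] x [-0.003  0.    -1.   ] jaw az -97.64 F [ 0.5  0.1 -1.9] w 25.1 j [ 0.6   0.12 -0.22 -0.   -1.23  0.84]
```

Call:
{"op": "arm_command", "data": {
  "increments": [
    [[0,0,0],[-6,22,0],1],
    [[0,0,0],[-11,42,0],1],
    [[0,0,0],[-14,54,0],1],
    [[0,0,0],[-14.4,54.6,-8],1],
    [[0,0,0],[-14.4,54.6,-20],1]
  ]
}}

```text
clock: 16.4
position: [459.5, 186.5, 228.2]
ee_rot: [-0.705, 0.047, 0.707, 0.047]
contact_force: [0.7, 0.2, -2.3]
gripper_width: 25.3
```

Call:
{"op": "arm_command", "data": {
  "increments": [
    [[0,0,0],[0,0,-20],1],
    [[0,0,0],[0,0,-40],1],
    [[0,0,0],[0,0,-60],1],
    [[0,0,0],[0,0,-74],1],
    [[0,0,0],[0,0,-76],1]
  ]
}}

```text
clock: 16.9
position: [457.8, 184.2, 149.2]
ee_rot: [-0.703, 0.049, 0.708, 0.046]
contact_force: [0.5, -0.2, -2.5]
gripper_width: 25.3
```

```bash
python3 - <<'E'
from h import *
p,d=imaging.get_image('side'); st(); cv2.imwrite('pics/s6.png',cv2.resize(p[60:260,150:400],None,fx=2,fy=2))
E
```

```text
t 16.95 pos [458.6 184.8 150.3] x [-0.006 -0.002 -1.   ] jaw az -97.72 F [-0.1  0.1 -2.9] w 25.2 j [ 0.71  0.21 -0.37 -0.   -1.    0.73]
```

View pics/s6.png

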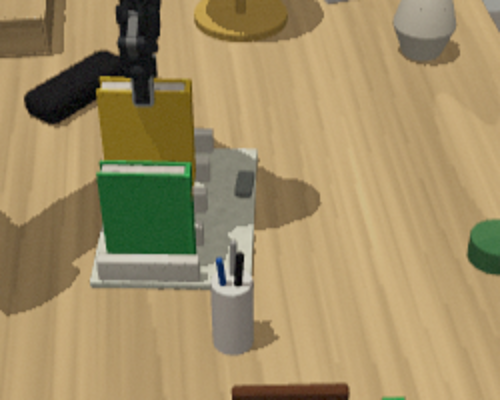

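Call:
{"op": "arm_command", "data": {
  "increments": [
    [[0,0,0],[1,1.8,0],1],
    [[0,0,0],[1,1.8,-8],1],
    [[0,0,0],[1,1.8,-18],1],
    [[0,0,0],[1,1.8,-28],1],
    [[0,0,0],[1,1.8,-36],1]
  ]
}}

```text
clock: 17.45
position: [459.1, 186.3, 113.1]
ee_rot: [-0.703, 0.049, 0.708, 0.046]
contact_force: [0.1, -0.5, -2.9]
gripper_width: 25.5
```

Call:
{"op": "arm_command", "data": {
  "increments": [
    [[0,0,0],[0,0,-7],1],
    [[0,0,0],[0,0,-14],1],
    [[0,0,0],[0,0,-21],1],
    [[0,0,0],[0,0,-27],1],
    [[0,0,0],[0,0,-29],1]
  ]
}}

```text
clock: 17.95
position: [458.8, 186.1, 83.3]
ee_rot: [-0.703, 0.049, 0.708, 0.046]
contact_force: [-0.6, -0.4, -1.5]
gripper_width: 25.5
```

Call:
{"op": "arm_command", "data": {
  "increments": [
    [[0,0,0],[0,0,-0.7],1],
    [[0,0,0],[0,0,-1.4],1],
    [[0,0,0],[0,0,-2.1],1],
    [[0,0,0],[0,0,-2.5],1],
    [[0,0,0],[0,0,-2.5],1]
  ]
}}

```text
clock: 18.45
position: [458.8, 186.2, 81.0]
ee_rot: [-0.703, 0.049, 0.708, 0.046]
contact_force: [0.1, -1.2, -1.0]
gripper_width: 25.6
```

Call:
{"op": "arm_command", "data": {
  "increments": [
    [[0,0,0],[0,0,-0.4],1],
    [[0,0,0],[0,0,-0.8],1],
    [[0,0,0],[0,0,-1.2],1],
    [[0,0,0],[0,0,-1.2],1],
    [[0,0,0],[0,0,-1.2],1]
  ]
}}

```text
clock: 18.95
position: [458.9, 186.1, 79.7]
ee_rot: [-0.703, 0.049, 0.708, 0.046]
contact_force: [-0.2, 0.0, -2.0]
gripper_width: 25.4
```

Call:
{"op": "arm_command", "data": {
  "increments": [
    [[0,0,0],[0,0,-0.4],1],
    [[0,0,0],[0,0,-0.8],1],
    [[0,0,0],[0,0,-1],1],
    [[0,0,0],[0,0,-1],1],
    [[0,0,0],[0,0,-1],1]
  ]
}}

```text
clock: 19.45
position: [458.9, 186.2, 79.6]
ee_rot: [-0.703, 0.049, 0.708, 0.046]
contact_force: [-3.1, -0.7, 5.2]
gripper_width: 24.9
```

Call:
{"op": "arm_command", "data": {
  "increments": [
    [[0,0,0],[0,0,0],0.63],
    [[0,0,0],[0,0,0],0.53],
    [[0,0,0],[0,0,0],0.42],
    [[0,0,0],[0,0,0],0.42],
    [[0,0,0],[0,0,0],0.42]
  ]
}}

```text
clock: 19.95
position: [459.0, 186.2, 79.4]
ee_rot: [-0.703, 0.049, 0.708, 0.046]
contact_force: [-0.3, 0.3, 0.1]
gripper_width: 49.4
```

Call:
{"op": "arm_command", "data": {
  "increments": [
    [[0,0,0],[0,0,10],0.42],
    [[0,0,0],[0,0,30],0.42],
    [[0,0,0],[0,0,60],0.42],
    [[0,0,0],[0,0,90],0.42],
    [[0,0,0],[0,0,118],0.42]
  ]
}}

```text
clock: 20.45
position: [459.1, 186.2, 199.7]
ee_rot: [-0.703, 0.049, 0.708, 0.046]
contact_force: [-0.9, 0.2, 1.2]
gripper_width: 49.4
```

```bash
python3 - <<'E'
from h import *
st()
p,d=imaging.get_image('side'); C=cloud('side',d); z=C[...,2]; cv2.imwrite('pics/s7.png',cv2.resize(p[60:360,150:400],None,fx=1.8,fy=1.8)); np.save('s7.npy',d)
for m in rects((z>110)&(z<150)&(C[...,0]>480)&(C[...,0]<640)&(C[...,1]<-215),40): print(fitrect(C[m]),m.sum(),np.median(p[m],0))
E
```

```text
t 20.45 pos [459.1 186.2 199.7] x [-0.006 -0.003 -1.   ] jaw az -97.7 F [-0.9  0.2  1.2] w 49.4 j [ 0.71  0.17 -0.29 -0.   -1.12  0.73]
(array([ 562.07141113, -253.85775757]), [30.33852767944336, 94.96314239501953], np.float32(-6.6921287)) 1638 [ 28.  32. 156.]
(array([ 553.87237549, -310.90270996]), [28.98544692993164, 95.30856323242188], np.float32(-3.6828117)) 1535 [147.  84.  40.]
```

View pics/s7.png

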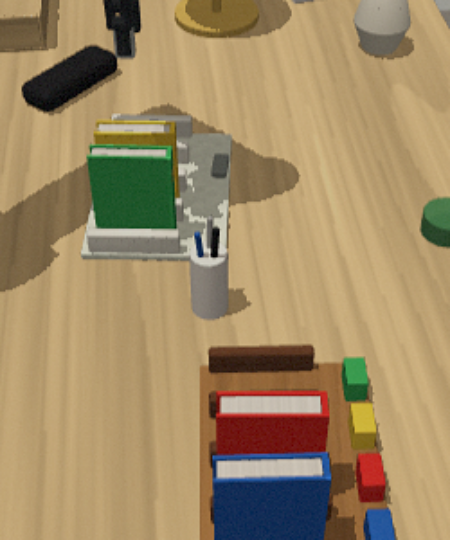

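Call:
{"op": "arm_command", "data": {
  "increments": [
    [[0,0,0.3],[4,-16,8],0.42],
    [[0,0,0.6],[12,-50,14],0.42],
    [[0,0,0.9],[21,-90,14],0.42],
    [[0,0,1.2],[30,-130,14],0.42],
    [[0,0,1.2],[40,-170,14],0.42]
  ]
}}

```text
clock: 21.0
position: [502.2, 16.2, 219.7]
ee_rot: [0.707, -0.039, -0.705, -0.04]
contact_force: [-0.1, 0.6, -0.5]
gripper_width: 49.6
```

Call:
{"op": "arm_command", "data": {
  "increments": [
    [[0,0,0],[9,-40,0],0.42],
    [[0,0,0],[19,-80,0],0.42],
    [[0,0,0],[28,-120,0],0.42],
    [[0,0,0],[37,-160,0],0.42],
    [[0,0,0],[46,-195,0],0.42]
  ]
}}

```text
clock: 21.5
position: [548.3, -180.9, 220.3]
ee_rot: [0.708, -0.039, -0.704, -0.04]
contact_force: [1.8, 0.8, -0.2]
gripper_width: 49.1
```

Call:
{"op": "arm_command", "data": {
  "increments": [
    [[0,0,0],[8,-34,0],0.42],
    [[0,0,0],[13,-60,0],0.42],
    [[0,0,0],[16,-72,0],0.42],
    [[0,0,0],[16,-72,-20],0.42],
    [[0,0,0],[16,-72,-40],0.42]
  ]
}}

```text
clock: 22.0
position: [564.7, -253.2, 180.7]
ee_rot: [0.708, -0.039, -0.704, -0.041]
contact_force: [0.1, 0.6, -0.7]
gripper_width: 49.3
```

```bash
python3 - <<'E'
from h import *
st()
E
```

```text
t 22.0 pos [ 564.7 -253.2  180.7] x [ 0.006  0.002 -1.   ] jaw az -96.46 F [ 0.1  0.6 -0.7] w 49.3 j [-0.16  0.38 -0.04 -0.   -1.15  1.62]
```

Call:
{"op": "arm_command", "data": {
  "increments": [
    [[0,0,0],[-2.5,0,-5],0.42],
    [[0,0,0],[-2.5,0,-15],0.42],
    [[0,0,0],[-2.5,0,-25],0.42],
    [[0,0,0],[-2.5,0,-25],0.42],
    [[0,0,0],[-2.5,0,-25],0.42]
  ]
}}

```text
clock: 22.5
position: [562.4, -253.1, 156.0]
ee_rot: [0.708, -0.039, -0.704, -0.04]
contact_force: [0.7, -0.1, 0.8]
gripper_width: 49.5
```

```bash
python3 - <<'E'
from h import *
st()
E
```

```text
t 22.5 pos [ 562.4 -253.1  156. ] x [ 0.007  0.001 -1.   ] jaw az -96.43 F [ 0.7 -0.1  0.8] w 49.5 j [-0.16  0.4  -0.08 -0.   -1.09  1.62]
```

Call:
{"op": "arm_command", "data": {
  "increments": [
    [[0,0,0],[0,0,-14],0.42],
    [[0,0,0],[0,0,-28],0.42],
    [[0,0,0],[0,0,-42],0.42],
    [[0,0,0],[0,0,-56],0.42],
    [[0,0,0],[0,0,-68],0.42]
  ]
}}

```text
clock: 23.0
position: [562.9, -253.2, 88.0]
ee_rot: [0.709, -0.039, -0.703, -0.04]
contact_force: [0.2, -0.2, -0.5]
gripper_width: 49.8
```

Call:
{"op": "arm_command", "data": {
  "increments": [
    [[0,0,0],[0,0,0],0.6],
    [[0,0,0],[0,0,0],0.8],
    [[0,0,0],[0,0,0],1],
    [[0,0,0],[0,0,0],1],
    [[0,0,0],[0,0,0],1]
  ]
}}

```text
clock: 23.5
position: [562.9, -253.2, 88.2]
ee_rot: [0.709, -0.039, -0.703, -0.04]
contact_force: [0.0, 1.1, -2.6]
gripper_width: 26.6
```

Call:
{"op": "arm_command", "data": {
  "increments": [
    [[0,0,0],[0,0,5],1],
    [[0,0,0],[0,0,15],1],
    [[0,0,0],[0,0,30],1],
    [[0,0,0],[0,0,50],1],
    [[0,0,0],[0,0,65],1]
  ]
}}

```text
clock: 24.0
position: [563.5, -253.4, 155.5]
ee_rot: [0.71, -0.039, -0.702, -0.04]
contact_force: [-0.2, 0.1, -3.2]
gripper_width: 26.7
```

Call:
{"op": "arm_command", "data": {
  "increments": [
    [[0,0,0],[0,0,20],1],
    [[0,0,0],[0,0,45],1],
    [[0,0,0],[0,0,70],1],
    [[0,0,0],[0,0,95],1],
    [[0,0,0],[0,0,103],1]
  ]
}}

```text
clock: 24.5
position: [564.9, -254.0, 263.0]
ee_rot: [0.712, -0.04, -0.7, -0.039]
contact_force: [1.0, 0.2, -2.2]
gripper_width: 26.6
```

Call:
{"op": "arm_command", "data": {
  "increments": [
    [[0,0,-0.3],[-3,16,0],1],
    [[0,0,-0.6],[-9,48,0],1],
    [[0,0,-0.9],[-16,85,0],1],
    [[0,0,-1.2],[-24,123,0],1],
    [[0,0,-1.2],[-32,163,0],1]
  ]
}}

```text
clock: 25.0
position: [531.9, -89.8, 262.4]
ee_rot: [0.711, -0.048, -0.7, -0.047]
contact_force: [1.2, 0.4, -3.0]
gripper_width: 26.6
```

Call:
{"op": "arm_command", "data": {
  "increments": [
    [[0,0,0],[-8,40,0],1],
    [[0,0,0],[-16,80,0],1],
    [[0,0,0],[-24,120,0],1],
    [[0,0,0],[-31,160,0],1],
    [[0,0,0],[-39,200,0],1]
  ]
}}

```text
clock: 25.5
position: [491.9, 111.6, 262.2]
ee_rot: [0.711, -0.048, -0.7, -0.047]
contact_force: [0.4, 0.3, -3.3]
gripper_width: 27.0
```

Call:
{"op": "arm_command", "data": {
  "increments": [
    [[0,0,0],[-7,38,0],1],
    [[0,0,0],[-14,73,0],1],
    [[0,0,0],[-20,103,0],1],
    [[0,0,0],[-24,122,0],1],
    [[0,0,0],[-26,132,0],1]
  ]
}}

```text
clock: 26.0
position: [465.0, 244.9, 261.6]
ee_rot: [0.711, -0.047, -0.7, -0.046]
contact_force: [0.1, 0.7, -2.8]
gripper_width: 26.7
```

```bash
python3 - <<'E'
from h import *
st()
E
```

```text
t 26.0 pos [465.  244.9 261.6] x [ 0.015 -0.002 -1.   ] jaw az -97.56 F [ 0.1  0.7 -2.8] w 26.7 j [ 0.8   0.17 -0.14  0.01 -1.26  0.63]
```

Call:
{"op": "arm_command", "data": {
  "increments": [
    [[0,0.2,0],[2.5,1.5,-10],1],
    [[0,0.4,0],[2.5,1.5,-35],1],
    [[0,0.4,0],[2.5,1.5,-60],1],
    [[0,0.4,0],[2.5,1.5,-85],1],
    [[0,0.4,0],[2.5,1.5,-105],1]
  ]
}}

```text
clock: 26.5
position: [466.9, 244.5, 154.3]
ee_rot: [0.708, -0.049, -0.703, -0.046]
contact_force: [1.0, 0.7, -2.5]
gripper_width: 26.5
```

Call:
{"op": "arm_command", "data": {
  "increments": [
    [[0,0,0],[0,0,-5],1],
    [[0,0,0],[0,0,-10],1],
    [[0,0,0],[0,0,-14],1],
    [[0,0,0],[0,0,-14],1],
    [[0,0,0],[0,0,-14],1]
  ]
}}

```text
clock: 27.0
position: [467.4, 244.8, 141.1]
ee_rot: [0.708, -0.048, -0.703, -0.046]
contact_force: [0.2, -0.4, -2.4]
gripper_width: 26.5
```

```bash
python3 - <<'E'
from h import *
p,d=imaging.get_image('side'); st(); cv2.imwrite('pics/s8.png',cv2.resize(p[60:260,150:400],None,fx=2,fy=2))
E
```

```text
t 27.05 pos [467.4 244.9 141.1] x [ 0.007 -0.003 -1.   ] jaw az -97.66 F [ 0.5  0.9 -2.8] w 26.2 j [ 0.79  0.27 -0.32  0.01 -0.98  0.64]
```

View pics/s8.png

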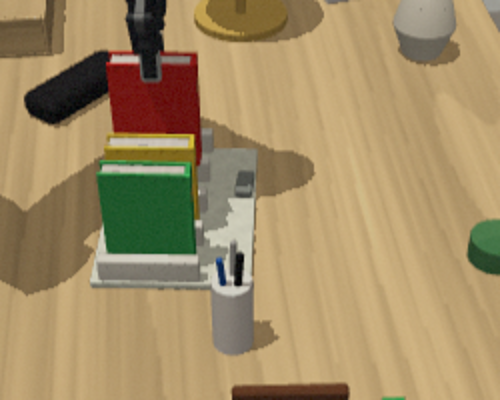

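Call:
{"op": "arm_command", "data": {
  "increments": [
    [[0,0,0],[0,1.5,-5],1],
    [[0,0,0],[0,1.5,-12],1],
    [[0,0,0],[0,1.5,-19],1],
    [[0,0,0],[0,1.5,-26],1],
    [[0,0,0],[0,1.5,-31],1]
  ]
}}

```text
clock: 27.55
position: [467.0, 246.1, 109.0]
ee_rot: [0.708, -0.048, -0.703, -0.046]
contact_force: [-0.3, -0.8, -2.5]
gripper_width: 26.6
```

Call:
{"op": "arm_command", "data": {
  "increments": [
    [[0,0,0],[0,0,-5],1],
    [[0,0,0],[0,0,-10],1],
    [[0,0,0],[0,0,-15],1],
    [[0,0,0],[0,0,-18],1],
    [[0,0,0],[0,0,-19],1]
  ]
}}

```text
clock: 28.05
position: [466.8, 245.9, 89.6]
ee_rot: [0.708, -0.049, -0.704, -0.046]
contact_force: [1.0, -0.3, -3.0]
gripper_width: 26.9
```

Call:
{"op": "arm_command", "data": {
  "increments": [
    [[0,0,0],[0,0,-0.6],1],
    [[0,0,0],[0,0,-1.2],1],
    [[0,0,0],[0,0,-1.8],1],
    [[0,0,0],[0,0,-1.8],1],
    [[0,0,0],[0,0,-1.8],1]
  ]
}}

```text
clock: 28.55
position: [467.0, 246.0, 88.1]
ee_rot: [0.708, -0.048, -0.703, -0.046]
contact_force: [-0.6, -0.1, -1.7]
gripper_width: 26.5
```

Call:
{"op": "arm_command", "data": {
  "increments": [
    [[0,0,0],[0,0,-0.4],1],
    [[0,0,0],[0,0,-0.8],1],
    [[0,0,0],[0,0,-1],1],
    [[0,0,0],[0,0,-1],1],
    [[0,0,0],[0,0,-1],1]
  ]
}}

```text
clock: 29.05
position: [467.1, 246.1, 88.1]
ee_rot: [0.708, -0.048, -0.703, -0.046]
contact_force: [-3.0, -0.4, 5.4]
gripper_width: 26.5
```

Call:
{"op": "arm_command", "data": {
  "increments": [
    [[0,0,0],[0,0,0],0.62],
    [[0,0,0],[0,0,0],0.52],
    [[0,0,0],[0,0,0],0.42],
    [[0,0,0],[0,0,0],0.42],
    [[0,0,0],[0,0,0],0.42]
  ]
}}

```text
clock: 29.55
position: [467.2, 246.1, 88.0]
ee_rot: [0.708, -0.048, -0.703, -0.046]
contact_force: [-0.2, -0.9, 0.1]
gripper_width: 49.5
```

Call:
{"op": "arm_command", "data": {
  "increments": [
    [[0,0,0],[0,0,10],0.42],
    [[0,0,0],[0,0,30],0.42],
    [[0,0,0],[0,0,60],0.42],
    [[0,0,0],[0,0,90],0.42],
    [[0,0,0],[0,0,118],0.42]
  ]
}}

```text
clock: 30.05
position: [467.4, 246.2, 208.3]
ee_rot: [0.708, -0.048, -0.703, -0.046]
contact_force: [1.0, 0.8, 0.4]
gripper_width: 49.4
```

Call:
{"op": "arm_command", "data": {
  "increments": [
    [[0,0,0.5],[3,-18,8],0.42],
    [[0,0,1],[8,-50,10],0.42],
    [[0,0,1.5],[14,-90,10],0.42],
    [[0,0,2],[20,-130,10],0.42],
    [[0,0,2.5],[27,-172,10],0.42]
  ]
}}

```text
clock: 30.55
position: [494.4, 72.9, 219.3]
ee_rot: [0.71, -0.032, -0.703, -0.03]
contact_force: [1.0, 1.0, 0.0]
gripper_width: 49.5
```

Call:
{"op": "arm_command", "data": {
  "increments": [
    [[0,0,0.5],[6,-42,0],0.42],
    [[0,0,1],[13,-84,0],0.42],
    [[0,0,1.3],[20,-126,0],0.42],
    [[0,0,1.3],[26,-168,0],0.42],
    [[0,0,1.3],[32,-210,0],0.42]
  ]
}}

```text
clock: 31.05
position: [526.5, -138.9, 220.3]
ee_rot: [0.711, -0.024, -0.703, -0.022]
contact_force: [0.9, -0.1, 0.7]
gripper_width: 49.6
```

Call:
{"op": "arm_command", "data": {
  "increments": [
    [[0,0,0],[6,-40,0],0.42],
    [[0,0,0],[12,-80,0],0.42],
    [[0,0,0],[18,-115,0],0.42],
    [[0,0,0],[22,-140,0],0.42],
    [[0,0,0],[24,-154,0],0.42]
  ]
}}

```text
clock: 31.55
position: [550.5, -295.0, 220.5]
ee_rot: [0.711, -0.024, -0.703, -0.023]
contact_force: [-0.5, 0.0, -0.4]
gripper_width: 50.1
```

```bash
python3 - <<'E'
from h import *
st()
E
```

```text
t 31.55 pos [ 550.5 -295.   220.5] x [ 0.011 -0.002 -1.   ] jaw az -93.85 F [-0.5  0.  -0.4] w 50.1 j [-0.23  0.36  0.03 -0.   -1.23  1.74]
```

Call:
{"op": "arm_command", "data": {
  "increments": [
    [[0,0.3,0],[3,-15.8,0],0.42],
    [[0,0.6,0],[3,-15.8,-5],0.42],
    [[0,0.6,0],[3,-15.8,-25],0.42],
    [[0,0.6,0],[3,-15.8,-50],0.42],
    [[0,0.6,0],[3,-15.8,-65],0.42]
  ]
}}

```text
clock: 32.05
position: [552.6, -309.2, 153.8]
ee_rot: [-0.706, 0.024, 0.707, 0.023]
contact_force: [0.4, 0.3, -0.8]
gripper_width: 49.8
```

Call:
{"op": "arm_command", "data": {
  "increments": [
    [[0,0,0],[0,0,-2],0.42],
    [[0,0,0],[0,0,-4],0.42],
    [[0,0,0],[0,0,-4],0.42],
    [[0,0,0],[0,0,-4],0.42],
    [[0,0,0],[0,0,-4],0.42]
  ]
}}

```text
clock: 32.55
position: [553.0, -309.2, 150.8]
ee_rot: [-0.707, 0.024, 0.707, 0.023]
contact_force: [-0.8, -0.1, 0.1]
gripper_width: 49.5
```

```bash
python3 - <<'E'
from h import *
st()
E
```

```text
t 32.55 pos [ 553.  -309.2  150.8] x [-0.    -0.001 -1.   ] jaw az -93.8 F [-0.8 -0.1  0.1] w 49.5 j [-0.25  0.43 -0.04  0.   -1.1   1.76]
```

Call:
{"op": "arm_command", "data": {
  "increments": [
    [[0,0,0],[0.5,-1.5,-10],0.42],
    [[0,0,0],[0.5,-1.5,-24],0.42],
    [[0,0,0],[0.5,-1.5,-38],0.42],
    [[0,0,0],[0.5,-1.5,-54],0.42],
    [[0,0,0],[0.5,-1.5,-70],0.42]
  ]
}}

```text
clock: 33.05
position: [552.8, -310.5, 78.6]
ee_rot: [-0.706, 0.024, 0.707, 0.023]
contact_force: [-0.2, 0.9, 0.2]
gripper_width: 49.9
```

Call:
{"op": "arm_command", "data": {
  "increments": [
    [[0,0,0],[0,0,0],0.6],
    [[0,0,0],[0,0,0],0.8],
    [[0,0,0],[0,0,0],1],
    [[0,0,0],[0,0,0],1],
    [[0,0,0],[0,0,0],1]
  ]
}}

```text
clock: 33.55
position: [552.9, -310.5, 78.9]
ee_rot: [-0.706, 0.024, 0.707, 0.023]
contact_force: [-0.1, -0.2, -1.3]
gripper_width: 24.7
```

Call:
{"op": "arm_command", "data": {
  "increments": [
    [[0,0,0],[0,0,5],1],
    [[0,0,0],[0,0,15],1],
    [[0,0,0],[0,0,30],1],
    [[0,0,0],[0,0,50],1],
    [[0,0,0],[0,0,65],1]
  ]
}}

```text
clock: 34.05
position: [553.6, -310.9, 146.5]
ee_rot: [0.707, -0.024, -0.706, -0.023]
contact_force: [0.6, 0.3, -1.8]
gripper_width: 25.0
```

Call:
{"op": "arm_command", "data": {
  "increments": [
    [[0,0,0],[0,0,20],1],
    [[0,0,0],[0,0,45],1],
    [[0,0,0],[0,0,70],1],
    [[0,0,0],[0,0,95],1],
    [[0,0,0],[0,0,103],1]
  ]
}}

```text
clock: 34.55
position: [554.9, -311.7, 254.2]
ee_rot: [0.71, -0.025, -0.704, -0.022]
contact_force: [1.2, 0.1, -1.0]
gripper_width: 24.8
```

Call:
{"op": "arm_command", "data": {
  "increments": [
    [[0,0,-0.4],[-2,18,0],1],
    [[0,0,-0.8],[-7,52,0],1],
    [[0,0,-1.2],[-12,92,0],1],
    [[0,0,-1.6],[-17,132,0],1],
    [[0,0,-2],[-22,172,0],1]
  ]
}}

```text
clock: 35.05
position: [532.0, -138.2, 253.7]
ee_rot: [0.709, -0.038, -0.704, -0.034]
contact_force: [0.2, -0.1, -2.3]
gripper_width: 25.0
```

Call:
{"op": "arm_command", "data": {
  "increments": [
    [[0,0,-0.5],[-5,40,0],1],
    [[0,0,-1],[-10,80,0],1],
    [[0,0,-1.5],[-16,120,0],1],
    [[0,0,-1.9],[-21,160,0],1],
    [[0,0,-1.9],[-26,200,0],1]
  ]
}}

```text
clock: 35.55
position: [505.0, 63.3, 253.6]
ee_rot: [0.708, -0.049, -0.703, -0.046]
contact_force: [0.2, 0.4, -2.5]
gripper_width: 24.8
```

Call:
{"op": "arm_command", "data": {
  "increments": [
    [[0,0,0],[-5,40,0],1],
    [[0,0,0],[-10,78,0],1],
    [[0,0,0],[-15,116,0],1],
    [[0,0,0],[-20,152,0],1],
    [[0,0,0],[-24,182,0],1]
  ]
}}

```text
clock: 36.05
position: [480.1, 247.0, 253.4]
ee_rot: [0.708, -0.049, -0.703, -0.046]
contact_force: [-0.0, -0.1, -2.0]
gripper_width: 24.4
```

```bash
python3 - <<'E'
from h import *
st()
E
```

```text
t 36.05 pos [480.1 247.  253.4] x [ 0.006 -0.005 -1.   ] jaw az -97.7 F [-0.  -0.1 -2. ] w 24.4 j [ 0.78  0.2  -0.11  0.01 -1.26  0.65]
```

Remaining (-6,+59), then descend.

Call:
{"op": "arm_command", "data": {
  "increments": [
    [[0,0,0],[-2,25,0],1],
    [[0,0,0],[-4,46,0],1],
    [[0,0,0],[-6,58,0],1],
    [[0,0,0],[-6,59,-5],1],
    [[0,0,0],[-6,59,-15],1]
  ]
}}

```text
clock: 36.55
position: [474.4, 305.7, 238.4]
ee_rot: [0.708, -0.049, -0.703, -0.046]
contact_force: [-0.2, -0.4, -2.3]
gripper_width: 24.3
```

Call:
{"op": "arm_command", "data": {
  "increments": [
    [[0,0,0],[0,0,-20],1],
    [[0,0,0],[0,0,-42],1],
    [[0,0,0],[0,0,-64],1],
    [[0,0,0],[0,0,-82],1],
    [[0,0,0],[0,0,-92],1]
  ]
}}

```text
clock: 37.05
position: [473.5, 303.4, 144.0]
ee_rot: [0.707, -0.051, -0.704, -0.046]
contact_force: [0.5, -0.0, -1.3]
gripper_width: 25.1
```

Call:
{"op": "arm_command", "data": {
  "increments": [
    [[0,0,0],[0,0,-4],1],
    [[0,0,0],[0,0,-8],1],
    [[0,0,0],[0,0,-10],1],
    [[0,0,0],[0,0,-10],1],
    [[0,0,0],[0,0,-10],1]
  ]
}}

```text
clock: 37.55
position: [473.9, 303.8, 134.7]
ee_rot: [0.707, -0.05, -0.704, -0.046]
contact_force: [-0.3, -0.3, -2.1]
gripper_width: 24.8
```

```bash
python3 - <<'E'
from h import *
p,d=imaging.get_image('side'); st(); cv2.imwrite('pics/s9.png',cv2.resize(p[60:260,150:400],None,fx=2,fy=2))
E
```

```text
t 37.6 pos [473.8 303.8 134.7] x [ 0.005 -0.006 -1.   ] jaw az -97.81 F [ 0.7  0.3 -3.2] w 24.6 j [ 0.86  0.33 -0.24  0.01 -1.    0.57]
```

View pics/s9.png

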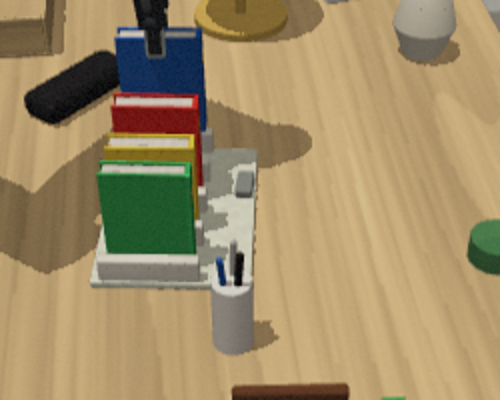

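Call:
{"op": "arm_command", "data": {
  "increments": [
    [[0,0,0],[0.5,2,-4],1],
    [[0,0,0],[0.5,2,-12],1],
    [[0,0,0],[0.5,2,-20],1],
    [[0,0,0],[0.5,2,-27],1],
    [[0,0,0],[0.5,2,-32],1]
  ]
}}

```text
clock: 38.1
position: [473.9, 305.4, 101.4]
ee_rot: [0.707, -0.051, -0.704, -0.046]
contact_force: [-0.6, 0.2, -1.9]
gripper_width: 24.7
```

Call:
{"op": "arm_command", "data": {
  "increments": [
    [[0,0,0],[0,0,-5],1],
    [[0,0,0],[0,0,-10],1],
    [[0,0,0],[0,0,-15],1],
    [[0,0,0],[0,0,-19],1],
    [[0,0,0],[0,0,-20],1]
  ]
}}

```text
clock: 38.6
position: [473.7, 305.2, 80.9]
ee_rot: [0.707, -0.051, -0.704, -0.046]
contact_force: [-0.1, 0.5, -1.7]
gripper_width: 24.5
```

Call:
{"op": "arm_command", "data": {
  "increments": [
    [[0,0,0],[0,0,-0.6],1],
    [[0,0,0],[0,0,-1.2],1],
    [[0,0,0],[0,0,-1.8],1],
    [[0,0,0],[0,0,-1.8],1],
    [[0,0,0],[0,0,-1.8],1]
  ]
}}

```text
clock: 39.1
position: [473.8, 305.2, 79.2]
ee_rot: [0.707, -0.051, -0.704, -0.046]
contact_force: [0.1, -0.8, -2.9]
gripper_width: 24.4
```

Call:
{"op": "arm_command", "data": {
  "increments": [
    [[0,0,0],[0,0,-0.4],1],
    [[0,0,0],[0,0,-0.8],1],
    [[0,0,0],[0,0,-1],1],
    [[0,0,0],[0,0,-1],1],
    [[0,0,0],[0,0,-1],1]
  ]
}}

```text
clock: 39.6
position: [473.7, 305.2, 78.2]
ee_rot: [0.707, -0.051, -0.704, -0.046]
contact_force: [0.0, -0.3, -2.0]
gripper_width: 25.0
```

Call:
{"op": "arm_command", "data": {
  "increments": [
    [[0,0,0],[0,0,-0.4],1],
    [[0,0,0],[0,0,-0.8],1],
    [[0,0,0],[0,0,-0.8],1],
    [[0,0,0],[0,0,-0.8],1],
    [[0,0,0],[0,0,-0.8],1]
  ]
}}

```text
clock: 40.1
position: [473.8, 305.2, 77.4]
ee_rot: [0.707, -0.051, -0.704, -0.046]
contact_force: [0.7, -1.2, -1.3]
gripper_width: 24.9
```

Call:
{"op": "arm_command", "data": {
  "increments": [
    [[0,0,0],[0,0,-0.4],1],
    [[0,0,0],[0,0,-0.8],1],
    [[0,0,0],[0,0,-0.8],1],
    [[0,0,0],[0,0,-0.8],1],
    [[0,0,0],[0,0,-0.8],1]
  ]
}}

```text
clock: 40.6
position: [474.0, 305.3, 76.9]
ee_rot: [0.707, -0.051, -0.704, -0.046]
contact_force: [-0.2, -1.1, 1.0]
gripper_width: 24.5
```

Call:
{"op": "arm_command", "data": {
  "increments": [
    [[0,0,0],[0,0,0],0.63],
    [[0,0,0],[0,0,0],0.53],
    [[0,0,0],[0,0,0],0.42],
    [[0,0,0],[0,0,0],0.42],
    [[0,0,0],[0,0,0],0.42]
  ]
}}

```text
clock: 41.1
position: [474.0, 305.3, 76.9]
ee_rot: [0.707, -0.051, -0.704, -0.046]
contact_force: [1.3, -0.5, -0.5]
gripper_width: 49.7
```

Call:
{"op": "arm_command", "data": {
  "increments": [
    [[0,0,0],[0,0,10],0.42],
    [[0,0,0],[0,0,30],0.42],
    [[0,0,0],[0,0,60],0.42],
    [[0,0,0],[0,0,90],0.42],
    [[0,0,0],[0,0,118],0.42]
  ]
}}

```text
clock: 41.6
position: [474.1, 305.4, 197.2]
ee_rot: [0.707, -0.05, -0.704, -0.046]
contact_force: [0.5, 0.4, 0.5]
gripper_width: 49.6
```

Call:
{"op": "arm_command", "data": {
  "increments": [
    [[0,0,0],[-15,17,15],0.42],
    [[0,0,0],[-40,45,20],0.42],
    [[0,0,0],[-65,75,20],0.42],
    [[0,0,0],[-95,105,20],0.42],
    [[0,0,0],[-120,135,20],0.42]
  ]
}}

```text
clock: 42.1
position: [352.8, 441.3, 218.5]
ee_rot: [0.708, -0.05, -0.703, -0.046]
contact_force: [0.8, -0.9, -0.1]
gripper_width: 49.6
```

Call:
{"op": "arm_command", "data": {
  "increments": [
    [[0,0,0],[-30,30,0],0.42],
    [[0,0,0],[-60,60,0],0.42],
    [[0,0,0],[-90,90,0],0.42],
    [[0,0,0],[-120,120,0],0.42],
    [[0,0,0],[-140,145,0],0.42]
  ]
}}

```text
clock: 42.6
position: [210.8, 587.8, 219.5]
ee_rot: [0.708, -0.049, -0.703, -0.046]
contact_force: [0.0, -0.1, -0.4]
gripper_width: 49.8
```

```bash
python3 - <<'E'
from h import *
st()
p,d=imaging.get_image('top'); C=cloud('top',d); z=C[...,2]; q,_=imaging.get_image('side')
cv2.imwrite('pics/f.png',np.hstack([cv2.resize(p[180:340,60:340],None,fx=1.6,fy=1.6)[:256],cv2.resize(q[80:240,160:340],(288,256))]))
a=np.radians(-7.73);R=np.array([[np.cos(a),-np.sin(a)],[np.sin(a),np.cos(a)]]);c=np.array([462.76,216.5])
for m in rects((z>105)&(z<150)&(C[...,0]>380)&(C[...,0]<560)&(C[...,1]>80),60):
    f=fitrect(C[m]); print((R.T@(f[0]-c)).round(1),np.round(f[1],1),round(f[2]+7.73,2),np.percentile(C[m][:,2],[5,50,97]).round(1),np.median(p[m],0))
E
```

```text
t 42.6 pos [210.8 587.8 219.5] x [ 0.006 -0.004 -1.   ] jaw az -97.69 F [ 0.  -0.1 -0.4] w 49.8 j [ 1.49  0.37  0.04  0.01 -1.24 -0.05]
[ 2.8 87.4] [27.6 95. ] -0.43 [109.9 128.6 133.2] [110.  93.  96.]
[ 0.3 28.7] [29.1 94.9] 0.63 [111.3 136.4 141.3] [ 84.  92. 146.]
[ -0.2 -31.7] [27.6 94.7] 0.25 [111.6 125.  129.4] [110.5 144.  157. ]
[  1. -91.] [24.4 94.9] -0.31 [114.6 133.1 137.5] [108. 134. 117.]
```

View pics/f.png

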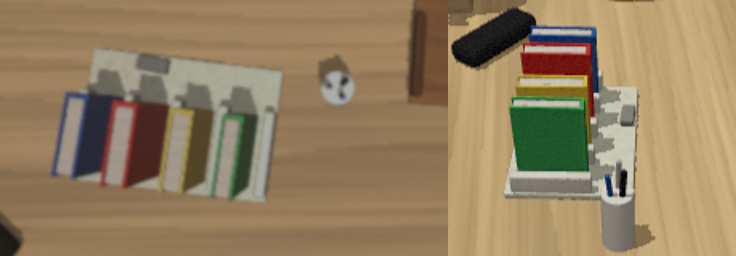

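The top view shows the books in the white rack from left to right as blue, red, yellow, green. They are within about 3 mm of the slot centres, square to the slots, at floor height, and the arm is clear.

```bash
python3 -c "
from bench import arm; print(arm.job_done())"
```

```text
the job is handed in; nothing more can be done
None
```

I moved all four books into the white rack in mirrored order and handed the job in at about 43 s of the 115 s allowed. The hand-in gave no verdict.

| Book | Slot y (mm) | Measured y (mm) | Measured x (mm) | Turn from square (deg) |
|---|---|---|---|---|
| Green | -90 | -91.0 | 1.0 | -0.3 |
| Yellow | -30 | -31.7 | -0.2 | 0.3 |
| Red | 30 | 28.7 | 0.3 | 0.6 |
| Blue | 90 | 87.4 | 2.8 | -0.4 |

- **Placement:** these come from one final top-camera measurement in the white rack's frame. The book tops are at the heights expected for standing on the slot floor. I judged uprightness only from the final pictures; I did not measure the tilt.
- **Set-down:** each book was lowered in steps of 1 mm or less. The upward force at contact read about 1 to 6 N at the end of each move. Blue touched down with the tool about 2 mm lower than where I gripped it, but its top height was still right.
- **At the end:** the gripper was open and clear of the racks, the pen pot was still upright in its place, and no check failed or disagreed.

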